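Slit bar and long-path cell in the open photometer

ROBOT

A 6-joint arm with a two-finger parallel gripper is mounted at the origin on the work surface. World frame = base frame: x ahead of the robot, y to its left, z up, the work surface at z = 0. Lengths are in mm, angles in rad, forces in N, time in s.
With the tool pointing down it reaches from about 300 to 775 mm from the base axis. Payload 14.6 kg.
Tool frame: the origin (TCP) lies on the front face of the gripper's body, between the roots of the fingers; the fingertips stand 97 mm ahead of it and the grasp point (between the pads) lies 78 mm ahead of it; z points along the fingers, y is the line along which they close (so a half turn about z gives the same grasp; the last joint's range is limited). The gripper opens to 94 mm and grips with 3 to 60 N. Pads are 16 mm wide; open, the fingers measure 119 mm over their backs; the gripper's body (75 mm by 177 mm) begins 78 mm behind the grasp point.
Start: joints at [-1.324, 0.3, 1.521, -0, 1.321, -0.067], TCP at [169.764, -523.135, 302.646] pointing down, gripper open.
Joint ranges: [-3.03, 3.03], [-0.79, 2.21], [0.23, 2.52], [-1.04, 4.18], [0, 3.07], [-2.55, 2.55]. Speed limits (rad/s): [2.22, 2.22, 2.57, 3.14, 3.14, 3.14].

INTERFACE

Orientations are given as [roll, pitch, yaw] about the fixed x, y, z axes, in that order (R = Rz(yaw) Ry(pitch) Rx(roll)).
In Python, from cell import * gives the robot as it stands.
- The arm moves only by the tool carry_out, never from a script. Its arguments are lists of equal length, an entry for each row: "slide": the shift along the world's x, y, z scaled (see below), a list of three; "dr": the turn, a rotation vector about the world's x, y, z scaled (see below), a list of three; "gripper": the opening in per cent of the stroke, from 0 (shut) to 100 (fully open). A call has 1 to 10 rows; each row is the pose to reach, as a shift and turn from the pose commanded when the call began, turning the shorter way round; what a row does not reach only later rows make up. The controller multiplies each number of a shift by 0.25 m and each number of a turn by 360 degrees. A row lasts 1/12 s, in which the tool goes at most 41.7 mm and 7.16 degrees, less where a joint would pass 70% of its speed; a pose out of reach is approached as far as the arm can. A call with a number of a shift or a turn outside -1 to 1 is refused whole. A call with a gripper value outside its range is refused whole. The fingers move at their own pace and stop on an object; "newtons" is the grip in N (left out, the last holds). Time passes only in rows, so rows that repeat a pose let the fingers close. It gives the time, the measured TCP pose, the force, the opening and the grip force at its end, in the units of the state.
- read_state(): the state, without advancing time (a new reading comes with each control period).
- camera(name): name is "scene" or "top"; returns the picture (420x560x3 uint8, red, green, blue); there is no depth.
- camera_model(name): a dict with "vfov" (degrees; the focal length in pixels is half the picture's height over the tangent of half this angle, whatever the lens; pixels are square), "cx", "cy" (the principal point, pixels), "k1" (the pictures are not rectified: a ray, as slopes to the right and down, at radius r is drawn at 1 + k1 r^2 times it, then the intrinsics apply), "R" (3x3) and "t" (3): a world point X has camera coordinates R X + t. Camera axes: x right, y down, z forward; pixel columns grow to the right and rows downward; lengths in mm; the calibration is good to about 2 mm. A picture is of the moment at which its call begins. camera_model takes no time and is no camera call.
- sign_off(): hands the job in; it is judged then, once.
The state is a dict: "clock": time; "joints": joint angles; "qd": joint speeds; "effort": joint torques, N m; "eef_pos": TCP position; "eef_rot": TCP orientation; "wrist_force": force on the tool from outside, world axes, zero at the start; "moment": the same for the moment, N m; "finger_gap": finger opening in mm; "finger_force": force on a finger pad.
Only numpy, scipy, OpenCV 4.12 (cv2) and the standard library are available. Lean on these libraries where they do the work, as an engineer would, in place of code of your own. Each camera call takes 0.05 s, during which the arm holds its last target. There are 200 camera calls.

TASK

Lay the slit bar on edge across the two notched posts of the open photometer, down in both notches with its slit centred in front of the lamp's lens, and let go of it. Then take the long sample cell out of the tray by its two frosted long faces only, never touching its clear end windows or its stopper with the fingers, and hold it upright in the light path: over the dark footprint mark, its middle level with the lenses, clear windows facing lamp and detector, touching nothing but the fingers. The program finishes while still holding it there; leave the other things on the bench where they are and never tip the cell over.

Things in the scene. Friction and masses are not known exactly. Their poses are not given: they have to be found in the camera images.
- photometer: Open photometer, fixed: white base plate 350 x 140 x 20 mm, origin on the bench beneath it; x runs along the light path (y = 0, z = 82 mm) from lamp to detector. Grey lamp house x -200 to -130 mm, detector x 85 to 140, both 90 mm wide, 115 mm high; lens tubes reach x -120 and x 75. Two notched posts at x -60, y +-50; dark footprint mark of the cell on the base at x 10.
- slit_place (a point): where the middle of the slit belongs: photometer x -60, y 0, z 82 mm, midway between the posts; axes as the photometer's. Each dark steel post is 16 mm wide in y, 38 in x; its notch runs along y, 22 mm wide, floor at z 66 mm, cheeks straight to z 76, then flared lips to about z 83. A bar seated on the notch floors has its middle at exactly this height.
- sample_place (a point): where the middle of the cell is to be held: on the light path above the footprint mark, at x +10 mm, y 0, z 82 mm of the photometer, 62 mm above the base plate; axes as the photometer's. Free space along the light path: 63 mm back to the seated slit bar, 65 mm on to the detector's lens tube.
- slit_bar: Slit bar, loose: plain aluminium bar 130 mm long (its y), 14 mm thick (its x) and 32 mm high (its z), about 0.15 kg, with an upright slit 8 x 12 mm right through its thickness at mid-length and mid-height. Same either way round. It starts standing on its long edge on the bench. Origin: centre of its underside.
- slit (a point): middle of the slit bar's slit, which is the middle of the bar, 16 mm above its underside; axes as the bar's
- cell_tray: Grey open tray 80 (x) x 190 (y) mm, walls 8 mm high and 4 mm thick, floor 4 mm thick, fixed; the two sample cells stand in it 90 to 100 mm apart along its y. Origin: centre of its underside.
- long_cell: Long sample cell, loose, about 0.05 kg: 40 mm long (its x, the way the light goes), 18 wide (y), 52 high, white stopper 28 x 12 mm up to 60. Long faces (18 mm apart, 34 mm long) frosted white; end faces (40 mm apart) are clear windows 14 mm wide; no finger may touch these or the stopper. Same either way round. Stands in the tray, long side roughly along the tray's x. Origin: centre of underside.
- cell_mid (a point): middle of the long cell, 26 mm above its underside; axes as the cell's
- short_cell: Short sample cell, a bystander: the same make, but only 20 mm long (18 mm wide, 52 mm high, stopper to 60 mm), standing in the same tray. Origin: centre of its underside. Leave it alone.
- reagent_jar: Amber jar 48 mm across, 65 mm high, bystander; origin under its centre
- beaker: Empty glass beaker 68 mm across, 85 mm high, bystander; origin under its centre
- marker_pen: Marker pen 130 mm long, 12 mm thick, lying along its x, bystander; origin under its middle
- wash_bottle: White bottle 64 mm across, 150 mm high, bystander; origin under its centre
- timer: Grey bench timer 60 x 70 x 22 mm, bystander; origin under its centre
Things that resemble listed ones, but are neither listed nor needed, are in the scene too. There is more than one size of the slit_bar; the job needs the smallest.

How it is judged:
By the outcome, as a careful person would: the job done as asked, in the order asked, and still so for the second after the job is handed in, while the arm keeps its last pose, push and grip.
It also fails if it takes over 58 s, if anything falls off the work surface, if the arm or the gripper's body presses on something with over 40 N, if the wrist force passes 120 N, or if a joint passes its speed limit or range.

## Working session

There is one attempt and no reset: what is moved stays moved. The work goes in short steps, Python scripts to look and compute and a tool call to move; the robot and the scene stay as the last step left them, time stands still between calls to the robot, and variables do not carry over. Pictures are saved under pics/ and viewed, at most 10 in all, crops included, and the job is handed in when it is done.

Besides the shell and the picture viewer there is one more tool, called after "Request:" by a JSON object that holds its "name" and its "arguments", one argument or row to a line. carry_out: Moves the arm, as the interface text tells. Its arguments: {"type":"object","properties":{"slide":{"type":"array","items":{"type":"array","items":{"type":"number","minimum":-1,"maximum":1}}},"dr":{"type":"array","items":{"type":"array","items":{"type":"number","minimum":-1,"maximum":1}}},"gripper":{"type":"array","items":{"type":"number"}},"newtons":{"type":"number"}},"required":["slide","dr","gripper"]}

```bash
mkdir -p pics; cat > h.py <<'E'
from cell import *
import numpy as np, cv2
def snap(n,f):
    im=camera(n); cv2.imwrite('pics/'+f,im[:,:,::-1]); return im
def K(n):
    m=camera_model(n); f=210/np.tan(np.radians(m['vfov'])/2); return m,f,np.array(m['R']),np.array(m['t'])
def ray(n,u,v):
    m,f,R,t=K(n); d=np.array([(u-m['cx'])/f,(v-m['cy'])/f]); s=d.copy()
    for _ in range(20): s=d/(1+m['k1']*(s@s))
    return -R.T@t, R.T@np.array([s[0],s[1],1])
def onz(n,u,v,z):
    c,d=ray(n,u,v); return c+d*(z-c[2])/d[2]
def proj(n,X):
    m,f,R,t=K(n); p=R@np.array(X,float)+t; s=p[:2]/p[2]; s=s*(1+m['k1']*(s@s)); return s*f+[m['cx'],m['cy']]
E
python3 - <<'E'
from h import *
for n in('scene','top'):
    snap(n,n+'0.png'); m,f,R,t=K(n); print(n,f,m['k1'],-R.T@t, R[2])
s=read_state();print(s['eef_pos'],s['eef_rot'],s['finger_gap'],s['clock'])
E
```

```text
scene 436.78917945492486 -0.02943050503865051 [ 971.94731003 -597.87922043 1104.34769804] [-0.35681799  0.40840466 -0.84017055]
top 530.3733444883636 -0.18885488351319557 [ 314.24330669  -60.86450919 1853.35599295] [ 0.12455031 -0.01702513 -0.99206722]
[ 169.73851733 -523.02315473  302.14306715] [-3.14058179e+00 -8.64679526e-05  3.13779185e-01] 94.18970706903033 0.1
```

View pics/top0.png

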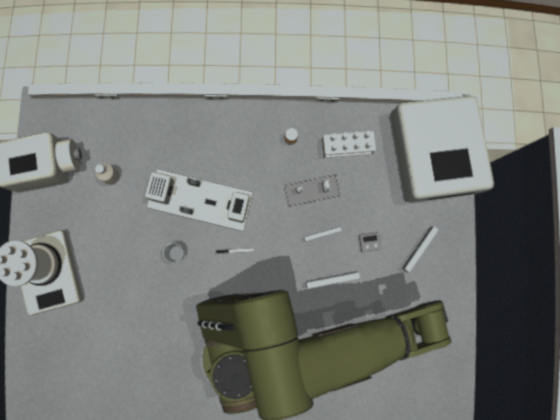

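View pics/scene0.png

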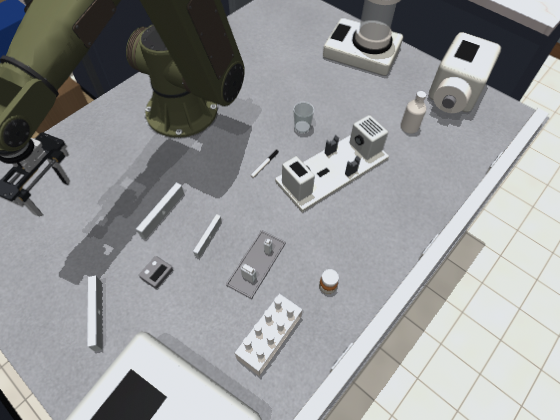

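The top view shows three bars at about (322,234), (333,280) and (421,249). The first looks smallest. The tray is at (312,190), with cells at (298,189) and (326,184). The photometer is at (200,200), with its lamp house at (159,187) and its detector at (237,206). The scene view shows the same bars at (208,234), (160,209) and (94,310), with cells at (268,246) and (249,270). Next I'll measure these and take a close crop.

```bash
python3 - <<'E'
from h import *
t=cv2.imread('pics/top0.png'); s=cv2.imread('pics/scene0.png')
a=cv2.resize(t[160:300,140:360],None,fx=3.6,fy=3.6,interpolation=cv2.INTER_CUBIC)
cv2.imwrite('pics/ct.png',a)
b=cv2.resize(s[120:310,185:395],None,fx=3.1,fy=3.1,interpolation=cv2.INTER_CUBIC)
cv2.imwrite('pics/cs.png',b)
g=cv2.cvtColor(t,cv2.COLOR_BGR2GRAY)
for th in (185,200):
  m=(g>th).astype(np.uint8); cs,_=cv2.findContours(m,0,2)
  for c in cs:
    if 40<cv2.contourArea(c)<3000:
        r=cv2.minAreaRect(c); 
        if 130<r[0][1]<300 and 130<r[0][0]<450:
            P=cv2.boxPoints(r); W=[onz('top',*p,32)[:2] for p in P]
            print(th,np.round(r[0]),np.round(r[1],1), np.round(np.mean(W,0)),'mm',np.round([np.linalg.norm(W[0]-W[1]),np.linalg.norm(W[1]-W[2])]))
E
```

```text
185 [200. 199.] [95.6 36.2] [546. 145.] mm [127. 336.]
185 [423. 179.] [25.9 15.9] [ 633. -644.] mm [60. 93.]
185 [338. 144.] [15.4  8.3] [ 753. -337.] mm [30. 55.]
185 [291. 134.] [7.1 7.8] [ 785. -171.] mm [28. 25.]
```

View pics/ct.png

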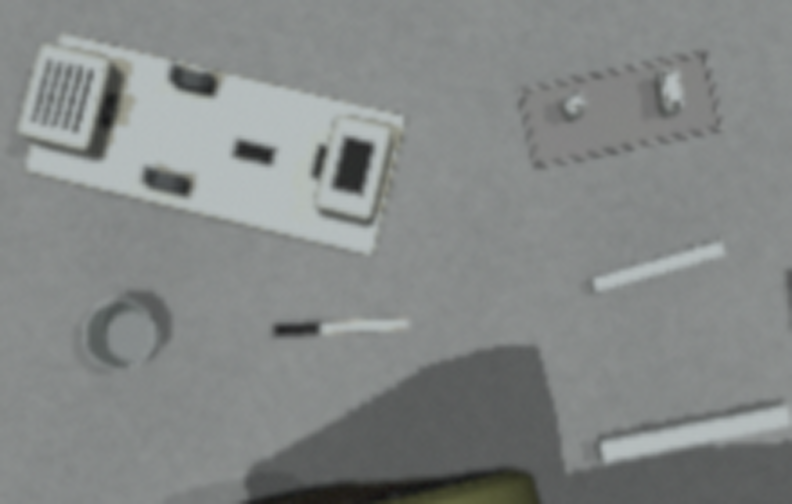

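View pics/cs.png

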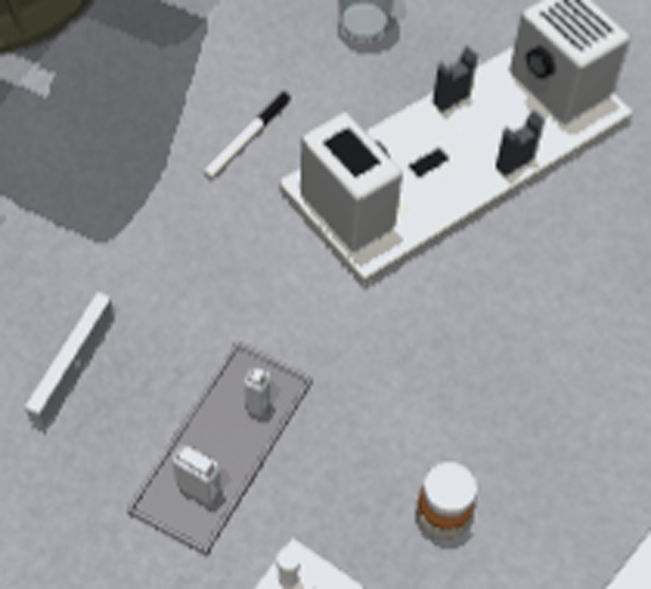

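Candidates for the bar, by top pixel: A (322,234), about 130 mm and smallest; B (333,280), larger; C (421,249), larger. For the cell, the long one is (326,184) and the short one is (298,189); the similar white pieces in the rack at (348,144) are not in the tray. From the crop I choose bar A and the cell at (326,184).

```bash
cat >> h.py <<'E'
def blob(n,im,roi,z,lo=None,hi=None,amin=8,show=True):
    x0,y0,x1,y1=roi; g=cv2.cvtColor(im[y0:y1,x0:x1],cv2.COLOR_RGB2GRAY)
    g=cv2.resize(g,None,fx=4,fy=4,interpolation=cv2.INTER_LINEAR)
    m=((g>lo) if lo else (g<hi)).astype(np.uint8)
    cs,_=cv2.findContours(m,0,1); out=[]
    for c in cs:
        if cv2.contourArea(c)<amin*16: continue
        px=(c[:,0]+0.5)/4-0.5+[x0,y0]
        W=np.array([onz(n,*p,z)[:2] for p in px],np.float32)
        M=cv2.moments(W); q=[M['m10']/M['m00'],M['m01']/M['m00']]; r=cv2.minAreaRect(W)
        yaw=.5*np.arctan2(2*M['mu11'],M['mu20']-M['mu02'])
        out.append((q,r,yaw))
        if show: print(n,'px',px.mean(0).round(1),'cen',np.round(q,1),'rect',np.round(r[0],1),np.round(r[1],1),'yaw',round(yaw,3))
    return out
E
python3 - <<'E'
from h import *
t=cv2.imread('pics/top0.png')[:,:,::-1].copy(); s=cv2.imread('pics/scene0.png')[:,:,::-1].copy()
print('bars'); 
for roi in((295,222,350,248),(300,266,365,292),(395,220,445,278)): blob('top',t,roi,32,lo=155)
blob('scene',s,(188,208,226,262),32,lo=190)
print('mark'); blob('top',t,(200,195,222,210),20,hi=110); blob('scene',s,(312,165,332,182),20,hi=110)
print('posts'); blob('top',t,(175,172,208,222),80,hi=120)
blob('scene',s,(322,132,365,182),60,hi=110)
print('plate')
P={'D-':(242.8,230.3),'L-':(147.5,205.8),'D+':(252.2,192.8)}
for k,p in P.items(): print(k,onz('top',*p,20).round(1))
for k,p in {'corner':(365/3.1+185,274/3.1+120),'D-':(285/3.1+185,183/3.1+120),'far+':(630/3.1+185,110/3.1+120)}.items(): print('scene',k,onz('scene',*p,20).round(1))
print('cells'); blob('top',t,(290,178,335,198),60,lo=150,amin=3); blob('scene',s,(238,236,278,290),60,lo=205,amin=3)
print('tray');
for n,L in (('top',[(521,93),(706,53),(719,130),(538,166)]),('scene',[(238,345),(311,380),(208,552),(130,512)])):
  for p in L:
    q=(p[0]/3.6+140,p[1]/3.6+160) if n=='top' else (p[0]/3.1+185,p[1]/3.1+120)
    print(n,onz(n,*q,8)[:2].round(1))
E
```

```text
bars
top px [322.8 233.6] cen [ 434.7 -284.7] rect [ 434.8 -284.2] [ 14.7 129.7] yaw -1.276
top px [333.3 280.2] cen [ 275.6 -324.8] rect [ 274.5 -322.2] [ 20.6 185.1] yaw -1.376
top px [421.8 248.8] cen [ 386.6 -635.8] rect [ 386.6 -635.9] [ 20.5 184.3] yaw -0.621
scene px [206.3 233.1] cen [ 437.3 -284.9] rect [ 437.3 -284.7] [ 14.3 131.1] yaw -1.274
mark
top px [210.2 201.9] cen [538.8 108.3] rect [538.7 108.1] [37.  15.9] yaw 1.352
scene px [322.7 172.1] cen [542.5 105.5] rect [542.7 105.6] [38.5 17. ] yaw 1.356
posts
top px [186.1 210. ] cen [502.  182.8] rect [502.3 183.2] [47.1 18.8] yaw 1.329
top px [206.3 201.1] cen [533.7 116.1] rect [533.7 116.8] [17.   9.3] yaw -0.036
top px [193.5 182. ] cen [597.9 161.5] rect [598.2 162. ] [46.7 23. ] yaw 1.303
scene px [359.5 175.7] cen [647.6 140.9] rect [648.2 142.5] [40.2  5.5] yaw 1.364
scene px [324.3 171.4] cen [560.4  85.7] rect [559.5  84. ] [28.4 16.5] yaw 1.568
scene px [352.3 166.1] cen [611.3 154.7] rect [609.  157.1] [34.2 84.4] yaw -1.385
scene px [331.3 145.3] cen [514.4 177. ] rect [511.8 178.7] [37.  89.1] yaw -1.287
s
[... 318 characters left out ...]
[ 9.7 15.4] yaw -0.924
top px [326.8 183.7] cen [ 604.9 -293.4] rect [ 605.8 -292.7] [27.9 18.2] yaw 0.081Traceback (most recent call last):
  File "<stdin>", line 13, in <module>
  File "h.py", line 23, in blob
    W=np.array([onz(n,*p,z)[:2] for p in px],np.float32)
                ~~~^^^^^^^^
  File "h.py", line 12, in onz
    c,d=ray(n,u,v); return c+d*(z-c[2])/d[2]
        ~~~^^^^^^^
  File "h.py", line 8, in ray
    m,f,R,t=K(n); d=np.array([(u-m['cx'])/f,(v-m['cy'])/f]); s=d.copy()
            ~^^^
  File "h.py", line 6, in K
    m=camera_model(n); f=210/np.tan(np.radians(m['vfov'])/2); return m,f,np.array(m['R']),np.array(m['t'])
ValueError: time passes only in moves, steps and waits
```

```bash
python3 - <<'E'
import re
s=open('h.py').read()
s=s.replace("def K(n):","import functools\n@functools.cache\ndef K(n):")
open('h.py','w').write(s)
E
python3 - <<'E'
from h import *
t=cv2.imread('pics/top0.png')[:,:,::-1].copy(); s=cv2.imread('pics/scene0.png')[:,:,::-1].copy()
blob('top',t,(290,178,335,198),60,lo=150,amin=3); 
print('tray');
for n,L in (('top',[(521,93),(706,53),(719,130),(538,166)]),('scene',[(238,345),(311,380),(208,552),(130,512)])):
  W=[]
  for p in L:
    q=(p[0]/3.6+140,p[1]/3.6+160) if n=='top' else (p[0]/3.1+185,p[1]/3.1+120)
    W.append(onz(n,*q,8)[:2])
  print(n,cv2.minAreaRect(np.array(W,np.float32)),np.mean(W,0))
for a in(195,215,230): print(a);blob('scene',s,(238,236,278,290),60,lo=a,amin=3)
st=read_state(); print(st['eef_pos'],st['eef_rot'],st['clock'],st['wrist_force'])
E
```

```text
top px [299.4 188.2] cen [ 587.8 -199.4] rect [ 587.6 -199.1] [ 9.7 15.4] yaw -0.924
top px [326.8 183.7] cen [ 604.9 -293.4] rect [ 605.8 -292.7] [27.9 18.2] yaw 0.081
tray
top ((586.6870727539062, -251.7190399169922), (77.29902648925781, 187.47019958496094), 13.506229400634766) [ 587.26427539 -250.28281866]
scene ((597.9764404296875, -251.69192504882812), (76.81068420410156, 187.1103973388672), 13.331657409667969) [ 598.08810601 -251.44628503]
195
scene px [247.6 267.5] cen [ 605.6 -293.2] rect [ 605.4 -293.1] [27.  11.7] yaw 0.18
scene px [267.6 240.3] cen [ 590.6 -199.8] rect [ 590.7 -199.7] [ 7.1 10.2] yaw -1.356
215
scene px [247.4 267.6] cen [ 605.9 -293.3] rect [ 605.7 -293.2] [24.6  9.5] yaw 0.193
230
[ 169.73851733 -523.02315473  302.14306715] [-3.14058179e+00 -8.64679526e-05  3.13779185e-01] 0.1 [-0.61665281  0.27485972 -0.74530977]
```

Request:
{"name": "carry_out", "arguments": {
  "slide": [
    [1,0.953,-0.2],
    [1,0.953,-0.2],
    [1,0.953,-0.2],
    [1,0.953,-0.2],
    [1,0.953,-0.2],
    [1,0.953,-0.2],
    [1,0.953,-0.2],
    [1,0.953,-0.2],
    [1,0.953,-0.2],
    [1,0.953,-0.2]
  ],
  "dr": [
    [0,0,0.2472],
    [0,0,0.2472],
    [0,0,0.2472],
    [0,0,0.2472],
    [0,0,0.2472],
    [0,0,0.2472],
    [0,0,0.2472],
    [0,0,0.2472],
    [0,0,0.2472],
    [0,0,0.2472]
  ],
  "gripper": [60,60,60,60,60,60,60,60,60,60],
  "newtons": 25
}}

```text
clock: 0.93
eef_pos: [421.6, -282.2, 251.7]
eef_rot: [-3.141, -0.001, 1.574]
wrist_force: [0.1, -1.0, 0.4]
finger_gap: 56.3
finger_force: 0.0
```

Request:
{"name": "carry_out", "arguments": {
  "slide": [
    [0.06,-0.008,-0.1],
    [0.06,-0.008,-0.2],
    [0.06,-0.008,-0.24],
    [0.06,-0.008,-0.24],
    [0.06,-0.008,-0.24]
  ],
  "dr": [
    [0,0,0.0466],
    [0,0,0.0466],
    [0,0,0.0466],
    [0,0,0.0466],
    [0,0,0.0466]
  ],
  "gripper": [50,50,50,50,50]
}}

```text
clock: 1.35
eef_pos: [434.7, -286.8, 192.5]
eef_rot: [-3.141, -0.001, 1.855]
wrist_force: [-0.8, -0.2, 0.6]
finger_gap: 47.1
finger_force: 0.0
```

```bash
python3 - <<'E'
from h import *
s=snap('scene','s1.png');t=snap('top','t1.png')
cv2.imwrite('pics/c1.png',cv2.resize(s[150:290,130:290],None,fx=4,fy=4,interpolation=cv2.INTER_CUBIC)[:,:,::-1])
st=read_state(); print(st['eef_pos'],st['eef_rot'],st['clock'],proj('scene',[436,-284.8,32]),proj('scene',st['eef_pos']))
E
```

```text
[ 434.99002026 -287.14622807  193.66280225] [3.14080446e+00 1.15536540e-03 1.85462492e+00] 1.45 [206.33874057 232.18609925] [196.92278    201.05417718]
```

View pics/c1.png

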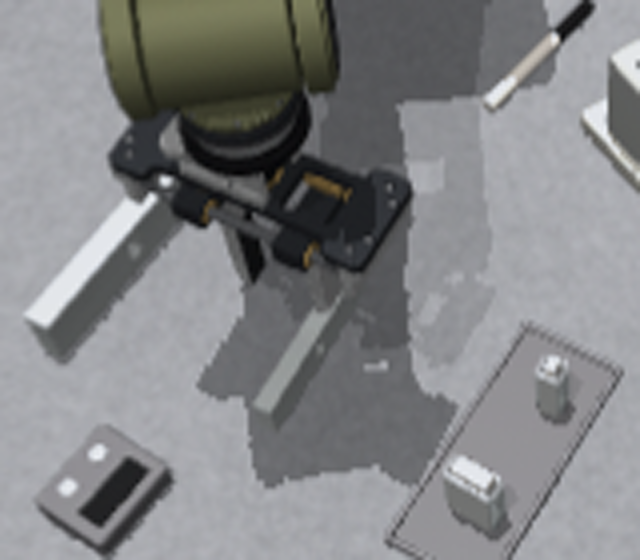

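The crop shows the gripper hovering over bar A, with the bar's near end at crop (265,405) and its slit at about (320,350). The fingers straddle the bar, so I descend and grip.

Request:
{"name": "carry_out", "arguments": {
  "slide": [
    [0.004,0.009,-0.15],
    [0.004,0.009,-0.28],
    [0.004,0.009,-0.34],
    [0.004,0.009,-0.358],
    [0.004,0.009,-0.358],
    [0.004,0.009,-0.358],
    [0.004,0.009,-0.358],
    [0.004,0.009,-0.358],
    [0.004,0.009,-0.358],
    [0.004,0.009,-0.358]
  ],
  "dr": [
    [0,0,0.002],
    [0,0,0.002],
    [0,0,0.002],
    [0,0,0.002],
    [0,0,0.002],
    [0,0,0.002],
    [0,0,0.002],
    [0,0,0.002],
    [0,0,0.002],
    [0,0,0.002]
  ],
  "gripper": [50,50,50,50,40,10,10,10,10,10]
}}

```text
clock: 2.28
eef_pos: [436.1, -284.8, 104.0]
eef_rot: [3.141, 0.001, 1.869]
wrist_force: [-0.4, 1.4, 5.4]
finger_gap: 13.8
finger_force: 25.0
```

Request:
{"name": "carry_out", "arguments": {
  "slide": [
    [0,0,0],
    [0,0,0],
    [0,0,0],
    [0,0,0]
  ],
  "dr": [
    [0,0,0],
    [0,0,0],
    [0,0,0],
    [0,0,0]
  ],
  "gripper": [8,8,8,8]
}}

```text
clock: 2.62
eef_pos: [436.1, -284.8, 104.0]
eef_rot: [3.141, 0.001, 1.869]
wrist_force: [-0.8, 1.4, 7.1]
finger_gap: 13.9
finger_force: 25.0
```

Request:
{"name": "carry_out", "arguments": {
  "slide": [
    [0,0,0.15],
    [0,0,0.3],
    [0.1,0.15,0.45],
    [0.2,0.32,0.6],
    [0.22,0.48,0.62],
    [0.23,0.64,0.62],
    [0.24,0.8,0.62],
    [0.24,0.96,0.62],
    [0.24,1,0.62],
    [0.24,1,0.62]
  ],
  "dr": [
    [0,0,0],
    [0,0,0],
    [0,0,0.019],
    [0,0,0.038],
    [0,0,0.057],
    [0,0,0.076],
    [0,0,0.095],
    [0,0,0.114],
    [0,0,0.133],
    [0,0,0.15]
  ],
  "gripper": [8,8,8,8,8,8,8,8,8,8]
}}

```text
clock: 3.45
eef_pos: [495.5, -29.8, 258.5]
eef_rot: [3.141, 0.0, 2.822]
wrist_force: [-0.1, -0.6, -0.6]
finger_gap: 14.2
finger_force: 25.0
```

Request:
{"name": "carry_out", "arguments": {
  "slide": [
    [0.06,0.16,0],
    [0.12,0.32,0],
    [0.18,0.48,0],
    [0.21,0.64,0],
    [0.235,0.78,0],
    [0.239,0.84,0],
    [0.239,0.84,0],
    [0.239,0.84,0],
    [0.239,0.84,0]
  ],
  "dr": [
    [0,0,0.01],
    [0,0,0.0178],
    [0,0,0.0178],
    [0,0,0.0178],
    [0,0,0.0178],
    [0,0,0.0178],
    [0,0,0.0178],
    [0,0,0.0178],
    [0,0,0.0178]
  ],
  "gripper": [8,8,8,8,8,8,8,8,8]
}}

```text
clock: 4.2
eef_pos: [555.4, 174.3, 258.1]
eef_rot: [-3.141, -0.0, 2.923]
wrist_force: [0.0, -0.3, -0.7]
finger_gap: 13.5
finger_force: 25.0
```

```bash
python3 - <<'E'
from h import *
s=snap('scene','s2.png');t=snap('top','t2.png')
st=read_state(); print(st['eef_pos'],st['eef_rot'],st['clock'],st['wrist_force'],st['finger_gap'])
a=cv2.resize(s[90:220,270:400],None,fx=4.4,fy=4.4,interpolation=cv2.INTER_CUBIC)[:,:,::-1]
cv2.imwrite('pics/c2.png',a)
E
```

```text
[555.5402925  174.0542447  258.30031704] [-3.14149369e+00  5.32391006e-05  2.92191830e+00] 4.3 [-0.21273875  0.13316445 -1.24490369] 13.514729068879502
```

View pics/c2.png

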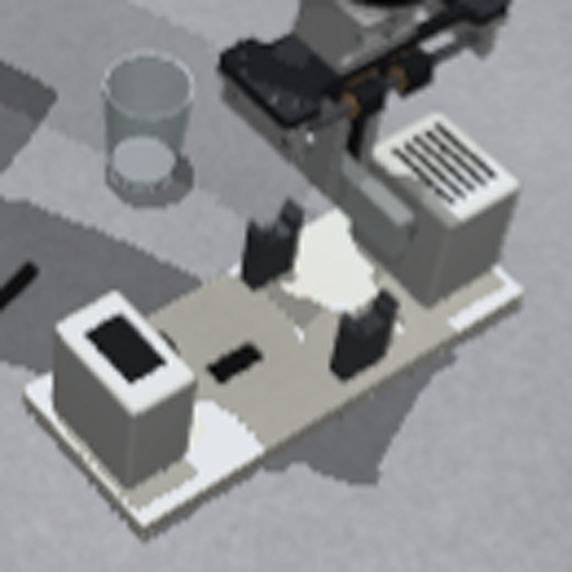

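The bar is aligned with the posts at crop (270,240) and (365,330). I lower it with a force check.

Request:
{"name": "carry_out", "arguments": {
  "slide": [
    [0.002,0.005,-0.1],
    [0.002,0.005,-0.2],
    [0.002,0.005,-0.26],
    [0.002,0.005,-0.28],
    [0.002,0.005,-0.3],
    [0.002,0.005,-0.32],
    [0.002,0.005,-0.33],
    [0.002,0.005,-0.33],
    [0.002,0.005,-0.33]
  ],
  "dr": [
    [0,0,0],
    [0,0,0],
    [0,0,0],
    [0,0,0],
    [0,0,0],
    [0,0,0],
    [0,0,0],
    [0,0,0],
    [0,0,0]
  ],
  "gripper": [8,8,8,8,8,8,8,8,8]
}}

```text
clock: 5.05
eef_pos: [556.2, 176.6, 176.2]
eef_rot: [3.141, 0.001, 2.923]
wrist_force: [-0.1, 0.4, -1.2]
finger_gap: 13.7
finger_force: 25.0
```

```bash
python3 - <<'E'
from h import *
s=snap('scene','s3.png');t=snap('top','t3.png')
st=read_state(); print(st['eef_pos'],st['eef_rot'],st['clock'],st['wrist_force'],st['finger_gap'])
a=cv2.resize(s[125:190,315:380],None,fx=9,fy=9,interpolation=cv2.INTER_CUBIC)[:,:,::-1]
cv2.imwrite('pics/c3.png',a)
u=np.array([np.cos(1.352),np.sin(1.352)]);v=np.array([u[1],-u[0]]);S=np.array([555.9,175.3])
for sy in(50,-50):
  for dx in(-15,15): print(sy,dx,((proj('scene',[*(S+sy*v+dx*u),83])-[315,125])*9).round())
for sy in(65,-65):
  for z in (66,98): print('end',sy,z,((proj('scene',[*(S+sy*v),z+3])-[315,125])*9).round())
E
```

```text
[556.20207222 176.6604367  176.25003323] [3.14119959e+00 8.67765349e-04 2.92351829e+00] 5.15 [ 0.02667065  0.00146351 -0.92027334] 13.640737048147914
50 -15 [312. 325.]
50 15 [380. 284.]
-50 -15 [120. 136.]
-50 15 [187.  98.]
end 65 66 [370. 360.]
end 65 98 [385. 299.]
end -65 66 [122. 117.]
end -65 98 [131.  54.]
```

View pics/c3.png

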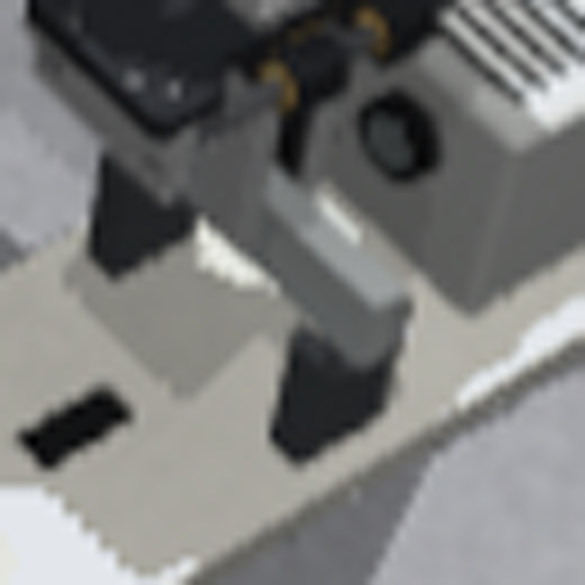

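The crop shows the bar entering both notches, with its near end at crop (385,330) against a predicted (378,330). I finish lowering it.

Request:
{"name": "carry_out", "arguments": {
  "slide": [
    [-0.001,-0.005,0],
    [-0.001,-0.005,-0.008],
    [-0.001,-0.005,-0.014],
    [-0.001,-0.005,-0.02],
    [-0.001,-0.005,-0.024],
    [-0.001,-0.005,-0.024]
  ],
  "dr": [
    [0,0,0],
    [0,0,0],
    [0,0,0],
    [0,0,0],
    [0,0,0],
    [0,0,0]
  ],
  "gripper": [8,8,8,8,8,8]
}}

```text
clock: 5.65
eef_pos: [555.7, 175.4, 170.0]
eef_rot: [-3.142, 0.0, 2.924]
wrist_force: [-2.8, -1.7, 5.0]
finger_gap: 13.7
finger_force: 25.0
```

Request:
{"name": "carry_out", "arguments": {
  "slide": [
    [0,0,0],
    [0,0,0],
    [0,0,0],
    [0,0,0.02],
    [0,0,0.08],
    [0,0,0.2],
    [0,0,0.35],
    [-0.02,-0.15,0.45],
    [-0.02,-0.3,0.45],
    [-0.02,-0.45,0.45]
  ],
  "dr": [
    [0,0,0],
    [0,0,0],
    [0,0,0],
    [0,0,0],
    [0,0,0],
    [0,0,0],
    [0,0,0],
    [0,0,-0.019],
    [0,0,-0.038],
    [0,0,-0.057]
  ],
  "gripper": [35,35,35,35,35,35,35,45,45,45]
}}

```text
clock: 6.48
eef_pos: [550.7, 61.8, 284.5]
eef_rot: [3.139, 0.003, 2.561]
wrist_force: [-0.2, -0.1, -0.4]
finger_gap: 42.3
finger_force: 0.0
```

Request:
{"name": "carry_out", "arguments": {
  "slide": [
    [0,-0.16,0],
    [0,-0.32,0],
    [0,-0.48,0],
    [0,-0.64,0],
    [0,-0.7,0],
    [0,-0.7,0],
    [0,-0.7,0],
    [0,-0.7,0],
    [0,-0.7,0],
    [0,-0.7,0]
  ],
  "dr": [
    [0,0,-0.019],
    [0,0,-0.038],
    [0,0,-0.057],
    [0,0,-0.076],
    [0,0,-0.095],
    [0,0,-0.114],
    [0,0,-0.133],
    [0,0,-0.152],
    [0,0,-0.171],
    [0,0,-0.19]
  ],
  "gripper": [45,45,45,45,45,45,45,45,45,45]
}}

```text
clock: 7.32
eef_pos: [550.7, -112.2, 282.5]
eef_rot: [3.141, -0.0, 1.365]
wrist_force: [0.7, 1.1, 0.1]
finger_gap: 42.7
finger_force: 0.0
```

```bash
python3 - <<'E'
from h import *
s=snap('scene','s4.png');t=snap('top','t4.png')
st=read_state(); print(st['eef_pos'],st['eef_rot'],st['clock'],st['wrist_force'],st['finger_gap'])
a=cv2.resize(s[125:190,315:380],None,fx=8,fy=8,interpolation=cv2.INTER_CUBIC)[:,:,::-1]
b=cv2.resize(t[165:230,165:199],None,fx=8,fy=8,interpolation=cv2.INTER_CUBIC)[:,:,::-1]
cv2.imwrite('pics/c4.png',np.hstack([a,b]))
u=np.array([np.cos(1.352),np.sin(1.352)]);v=np.array([u[1],-u[0]]);S=np.array([555.9,175.3])
for sy in(65,-65):
  for dx in(-7,7):
    p=[*(S+sy*v+dx*u),98]; print(sy,dx,proj('scene',p).round(1),((proj('scene',p)-[315,125])*8).round(),proj('top',p).round(1),((proj('top',p)-[165,165])*8+[520,0]).round())
E
```

```text
[ 550.7537523  -112.14323273  282.46405559] [ 3.14134708e+00 -3.72822303e-07  1.36911834e+00] 7.4167 [ 0.2505717   0.08284641 -0.11976007] 42.36495410320694
65 -7 [355.8 160. ] [327. 280.] [195.2 175.4] [761.  83.]
65 7 [359.4 157.8] [355. 263.] [191.2 174.5] [729.  76.]
-65 -7 [327.7 132.7] [102.  62.] [185.4 212.8] [683. 383.]
-65 7 [331.3 130.7] [130.  46.] [181.4 211.8] [651. 375.]
```

View pics/c4.png

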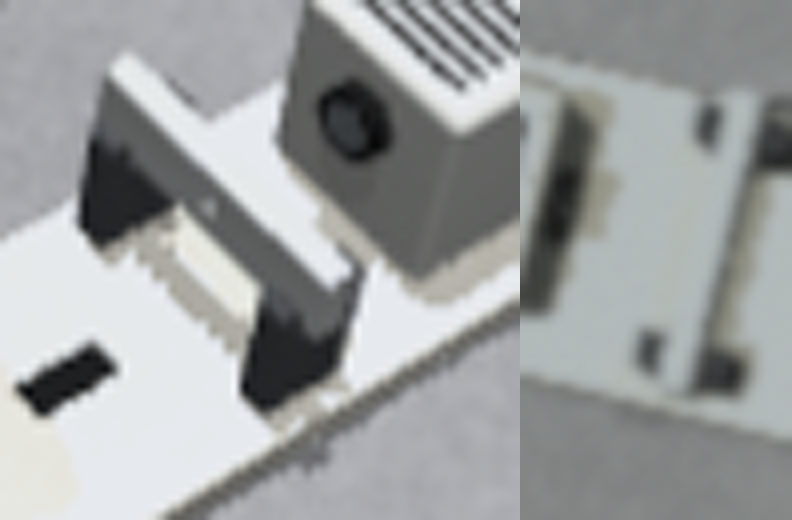

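The crop shows the bar seated in both notches. Its ends are at crop (340,275) and (118,60) in the scene part, within about a pixel of prediction. Next, a quick numeric check of the centring against the posts.

```bash
python3 - <<'E'
from h import *
t=cv2.imread('pics/top0.png',0).astype(np.float32); t4=cv2.imread('pics/t4.png',0).astype(np.float32)
s0=cv2.imread('pics/scene0.png',0).astype(np.float32); s4=cv2.imread('pics/s4.png',0).astype(np.float32)
u=np.array([np.cos(1.352),np.sin(1.352)]);v=np.array([u[1],-u[0]]);S=np.array([555.9,175.3])
ys=np.arange(-85,85.1,1)
def prof(n,im,dxs,z):
    P=np.array([[proj(n,[*(S+y*v+d*u),z]) for y in ys] for d in dxs],np.float32)
    return cv2.remap(im,P[...,0],P[...,1],cv2.INTER_LINEAR).mean(0)
def edges(p):
    g=np.convolve(p,np.ones(3)/3,'same'); d=np.gradient(g); out=[]
    for i in range(3,len(d)-3):
        if abs(d[i])>4 and abs(d[i])==abs(d[i-3:i+4]).max(): out.append((round(float((ys[i-3:i+4]*abs(d[i-3:i+4])).sum()/abs(d[i-3:i+4]).sum()),1),int(np.sign(d[i]))))
    return out
for n,a,b in(('top',t,t4),('scene',s0,s4)):
    print(n,'lips lamp',edges(prof(n,a,(13,15,17),83)),'det',edges(prof(n,a,(-17,-15,-13),83)))
    print(n,'bar',edges(prof(n,b,(-3,0,3),98)))
E
```

```text
top lips lamp [(-75.0, 1), (-61.2, -1), (-45.8, 1), (36.9, -1), (53.9, 1)] det [(-75.1, 1), (-64.0, -1), (-45.7, 1), (32.9, -1), (53.8, 1)]
top bar [(-76.9, 1), (61.8, -1)]
scene lips lamp [(-55.7, -1), (-36.1, 1), (-29.0, 1), (38.1, -1), (45.1, -1), (63.0, 1)] det [(-44.1, -1), (-29.1, -1), (-10.1, 1), (43.5, -1), (53.9, -1), (69.8, -1)]
scene bar [(-64.9, 1), (65.7, -1), (74.8, 1)]
```

The bar is centred relative to the posts to about 1 mm (top +0.8, scene −1.7). On to the cell.

Request:
{"name": "carry_out", "arguments": {
  "slide": [
    [0.04,-0.14,0],
    [0.08,-0.28,0],
    [0.12,-0.42,-0.05],
    [0.17,-0.56,-0.1],
    [0.2,-0.68,-0.2],
    [0.218,-0.725,-0.3],
    [0.218,-0.725,-0.33],
    [0.218,-0.725,-0.33],
    [0.218,-0.725,-0.33],
    [0.218,-0.725,-0.33]
  ],
  "dr": [
    [0,0,-0.019],
    [0,0,-0.038],
    [0,0,-0.057],
    [0,0,-0.076],
    [0,0,-0.095],
    [0,0,-0.114],
    [0,0,-0.133],
    [0,0,-0.152],
    [0,0,-0.171],
    [0,0,-0.1877]
  ],
  "gripper": [48,48,48,48,48,48,48,48,48,48]
}}

```text
clock: 8.25
eef_pos: [605.3, -293.5, 199.4]
eef_rot: [-3.141, 0.0, 0.191]
wrist_force: [0.0, 0.5, 0.4]
finger_gap: 45.0
finger_force: 0.0
```

Request:
{"name": "carry_out", "arguments": {
  "slide": [
    [0,0,0],
    [0,0,0],
    [0,0,0],
    [0,0,0]
  ],
  "dr": [
    [0,0,0],
    [0,0,0],
    [0,0,0],
    [0,0,0]
  ],
  "gripper": [48,48,48,48]
}}

```text
clock: 8.58
eef_pos: [605.3, -293.3, 199.7]
eef_rot: [3.142, -0.0, 0.196]
wrist_force: [0.1, -0.1, -0.4]
finger_gap: 44.9
finger_force: 0.0
```

```bash
python3 - <<'E'
from h import *
s=snap('scene','s5.png')
st=read_state(); print(st['eef_pos'],st['eef_rot'],st['clock'],st['wrist_force'],st['finger_gap'])
cv2.imwrite('pics/c5.png',cv2.resize(s[205:305,215:315],None,fx=5.8,fy=5.8,interpolation=cv2.INTER_CUBIC)[:,:,::-1])
E
```

```text
[ 605.26573981 -293.34153302  199.7103745 ] [ 3.14157081e+00 -1.96917177e-05  1.95123027e-01] 8.6333 [0.45972885 0.02929207 0.83793436] 45.283125390580885
```

View pics/c5.png

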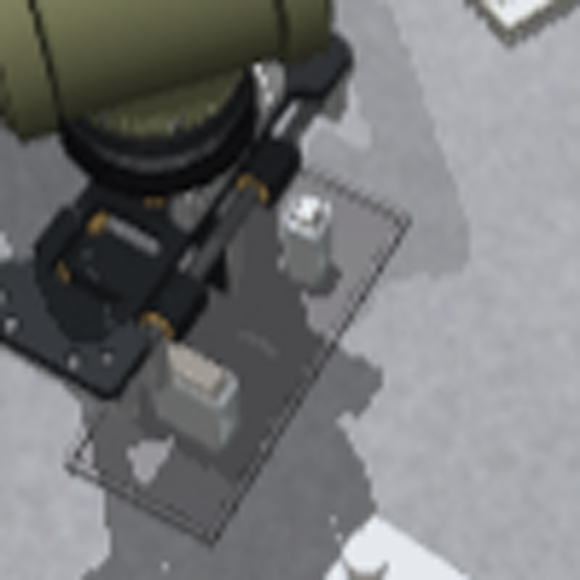

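The long cell is at crop (197,390), under the gripper and parallel to the fingers. The short cell at (305,230) is clear. I descend and grip gently.

Request:
{"name": "carry_out", "arguments": {
  "slide": [
    [0,0,-0.12],
    [0,0,-0.22],
    [0,0,-0.3],
    [0,0,-0.35],
    [0,0,-0.366],
    [0,0,-0.366],
    [0,0,-0.366],
    [0,0,-0.366],
    [0,0,-0.366],
    [0,0,-0.366]
  ],
  "dr": [
    [0,0,0],
    [0,0,0],
    [0,0,0],
    [0,0,0],
    [0,0,0],
    [0,0,0],
    [0,0,0],
    [0,0,0],
    [0,0,0],
    [0,0,0]
  ],
  "gripper": [48,48,48,48,48,40,34,30,26,23],
  "newtons": 12
}}

```text
clock: 9.47
eef_pos: [605.5, -293.5, 109.1]
eef_rot: [3.141, -0.001, 0.192]
wrist_force: [-0.5, -0.4, 0.6]
finger_gap: 22.6
finger_force: 0.0
```

Request:
{"name": "carry_out", "arguments": {
  "slide": [
    [0,0,0],
    [0,0,0],
    [0,0,0],
    [0,0,0],
    [0,0,0],
    [0,0,0]
  ],
  "dr": [
    [0,0,0],
    [0,0,0],
    [0,0,0],
    [0,0,0],
    [0,0,0],
    [0,0,0]
  ],
  "gripper": [20,17,14,12,12,12]
}}

```text
clock: 9.97
eef_pos: [605.4, -293.4, 108.6]
eef_rot: [3.141, -0.0, 0.192]
wrist_force: [-1.2, 0.1, 4.8]
finger_gap: 17.9
finger_force: 12.0
```

```bash
python3 - <<'E'
from h import *
st=read_state(); print(st['eef_pos'],st['eef_rot'],st['clock'],st['wrist_force'],st['finger_gap'],st['finger_force'])
u=np.array([np.cos(1.352),np.sin(1.352)])
print('hold target',[540.6,107],'mean mark')
E
```

```text
[ 605.36828852 -293.44191176  108.58696531] [ 3.14130158e+00 -3.64744066e-04  1.92180929e-01] 9.9667 [-1.23557538  0.14758943  4.80842623] 17.927538480112815 11.99786201119423
hold target [540.6, 107] mean mark
```

Request:
{"name": "carry_out", "arguments": {
  "slide": [
    [0,0,0.06],
    [0,0,0.18],
    [0,0,0.32],
    [0,0,0.46],
    [-0.03,0.08,0.6],
    [-0.06,0.2,0.7],
    [-0.09,0.34,0.74],
    [-0.12,0.48,0.74],
    [-0.15,0.62,0.74],
    [-0.18,0.74,0.74]
  ],
  "dr": [
    [0,0,0],
    [0,0,0],
    [0,0,0.012],
    [0,0,0.025],
    [0,0,0.04],
    [0,0,0.055],
    [0,0,0.07],
    [0,0,0.085],
    [0,0,0.1],
    [0,0,0.115]
  ],
  "gripper": [12,12,12,12,12,12,12,12,12,12]
}}

```text
clock: 10.8
eef_pos: [559.4, -106.4, 294.3]
eef_rot: [3.141, -0.001, 0.92]
wrist_force: [0.8, -0.1, -0.5]
finger_gap: 18.1
finger_force: 12.0
```

Request:
{"name": "carry_out", "arguments": {
  "slide": [
    [-0.02,0.13,0],
    [-0.04,0.26,0],
    [-0.06,0.4,0],
    [-0.07,0.54,0],
    [-0.08,0.68,0],
    [-0.08,0.8,0],
    [-0.08,0.86,0],
    [-0.08,0.86,0],
    [-0.08,0.86,0],
    [-0.08,0.86,0]
  ],
  "dr": [
    [0,0,0.012],
    [0,0,0.024],
    [0,0,0.036],
    [0,0,0.048],
    [0,0,0.06],
    [0,0,0.07],
    [0,0,0.07],
    [0,0,0.07],
    [0,0,0.07],
    [0,0,0.07]
  ],
  "gripper": [12,12,12,12,12,12,12,12,12,12]
}}

```text
clock: 11.63
eef_pos: [540.3, 105.8, 293.5]
eef_rot: [3.141, 0.0, 1.354]
wrist_force: [-0.8, -0.9, -1.1]
finger_gap: 18.3
finger_force: 12.0
```

Request:
{"name": "carry_out", "arguments": {
  "slide": [
    [0,0.003,-0.12],
    [0,0.003,-0.24],
    [0,0.003,-0.34],
    [0,0.003,-0.42],
    [0,0.003,-0.48],
    [0,0.003,-0.515],
    [0,0.003,-0.532],
    [0,0.003,-0.532],
    [0,0.003,-0.532],
    [0,0.003,-0.532]
  ],
  "dr": [
    [0,0,0],
    [0,0,0],
    [0,0,0],
    [0,0,0],
    [0,0,0],
    [0,0,0],
    [0,0,0],
    [0,0,0],
    [0,0,0],
    [0,0,0]
  ],
  "gripper": [12,12,12,12,12,12,12,12,12,12]
}}

```text
clock: 12.47
eef_pos: [540.7, 107.2, 161.2]
eef_rot: [3.14, -0.001, 1.354]
wrist_force: [-0.7, 0.2, -0.6]
finger_gap: 17.9
finger_force: 12.0
```

```bash
python3 - <<'E'
from h import *
s=snap('scene','s6.png')
for _ in range(3):
  st=read_state(); print(st['eef_pos'],st['eef_rot'],st['clock'],st['wrist_force'],st['finger_gap'],st['finger_force'])
cv2.imwrite('pics/c6.png',cv2.resize(s[110:210,280:380],None,fx=5.8,fy=5.8,interpolation=cv2.INTER_CUBIC)[:,:,::-1])
u=np.array([np.cos(1.352),np.sin(1.352)]);v=np.array([u[1],-u[0]]);S=np.array([540.3,107])
for n,x,y,z in(('topcorner det +y',-20,9,108),('top lamp +y',20,9,108),('bot det +y',-20,9,56),('bot lamp +y',20,9,56),('top det -y',-20,-9,108)):
    print(n,((proj('scene',[*(S+y*v+x*u),z])-[280,110])*5.8).round())
E
```

```text
[540.62040955 107.30239206 161.13767627] [ 3.14012985e+00 -5.28064556e-04  1.35444396e+00] 12.5167 [ 0.83008289  0.54899031 -0.34590668] 17.962031826460862 11.99745923280716
[540.62040955 107.30239206 161.13767627] [ 3.14012985e+00 -5.28064556e-04  1.35444396e+00] 12.5167 [ 0.83008289  0.54899031 -0.34590668] 17.962031826460862 11.99745923280716
[540.62040955 107.30239206 161.13767627] [ 3.14012985e+00 -5.28064556e-04  1.35444396e+00] 12.5167 [ 0.83008289  0.54899031 -0.34590668] 17.962031826460862 11.99745923280716
topcorner det +y [244. 281.]
top lamp +y [305. 245.]
bot det +y [234. 343.]
bot lamp +y [294. 308.]
top det -y [221. 258.]
```

View pics/c6.png

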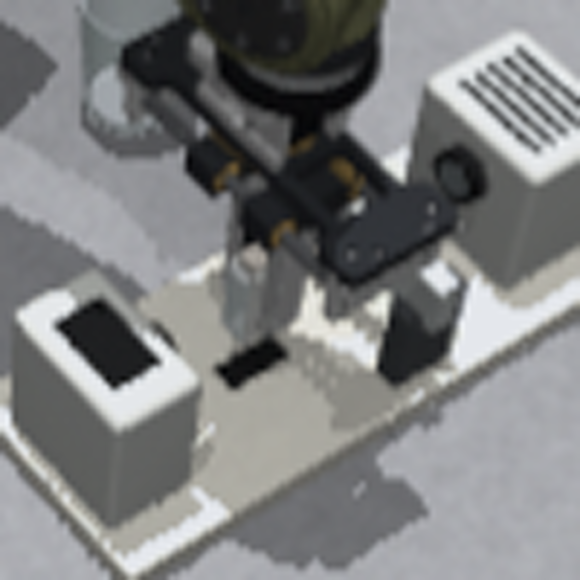

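The crop shows the cell held above the footprint mark at crop (253,362). Its detector-side window spans crop x 228–250 and its bottom is at about y 340, near prediction. Next is a numeric check of its position along the light path.

```bash
python3 - <<'E'
from h import *
s=cv2.imread('pics/s6.png').astype(int)[:,:,::-1]
R=s[150:176,314:336]
print('cols 314..335; gray / b-r')
for i,r in enumerate(R): print(150+i,' '.join('%3d'%x for x in r.sum(1)//3),' | ',' '.join('%3d'%x for x in (r[:,2]-r[:,0])))
u=np.array([np.cos(1.352),np.sin(1.352)]);v=np.array([u[1],-u[0]]);S=np.array([540.6,107.2])+1.9*v
for n,x,y,z in(('det +y bot',-20,9,56),('det -y bot',-20,-9,56),('lamp +y bot',20,9,56),('det+y top',-20,9,108),('mark',0,0,20)): print(n,proj('scene',[*(S+y*v+x*u),z]).round(1))
E
```

```text
cols 314..335; gray / b-r
150 149 148 149 150 144 107  83  80  18  19  20  19  31  66  67  70  66  53  76  76  58  24  |    6   6   7   5   5   1   0   0   2   3   4   4  -9 -41 -22   2  -6  -1   1   0   1   4
151 150 149 149 150 146  99  82  72  15  22  45  20  32  67  52  64  70  69  82  88  55  30  |    5   7   6   5   6   0   1   1   3   2  -1   3 -14 -45 -12   4   3   3   3   0   2   4
152 150 147 146 146 136  88  86  69  72 116 116  39  28  59  68  60  64  70  74  82  80  29  |    5   5   5   5   5   0   0  -1  -5  -9  -8   0  -7 -22  -4   2   3   4   4   1  -3   5
153 151 149 146 158 166  91  92 106 143 152 150 116  54  71  83  76  60  63  70  75  82  24  |    5   5   4   0   1  -1  -1  -3 -10 -11 -11  -8  -1   1   1   1   3   2   4   2  -3   3
154 152 155 197 201 186  98 133 121 145 162 154 153  78  83  84  92  76  60  63  69  54  20  |    5   0  -8  -9  -5   0   0  -4 -11 -12 -12 -12  -2   1   1   0   0   3   4   3   2   3
155 175 202 223 219 166 110 151 110 111 138 145 133  86  83  83  93  90  76  60  62  57  30  |   -1  -6  -8 -10  -7   2   2  -2  -7 -11 -10  -9  -2   1   
[... 3128 characters left out ...]
6  -6  -7  -8  -8 -10  -8  -8
173 163 161 138  60  18  18  18  18  18  17  16  25  75 116 135 150 150 148 135 146 136 149  |  -10 -11  -9  -3   1   1   2   1   2   1   2   0  -3  -6  -8  -9  -9  -9  -8  -9  -7 -10
174 164 162 145  93  19  20  18  18  20  28  78 127 140 152 152 162 163 161 135 135 136 145  |   -8 -11  -8  -6   2   2   1   0   2   0  -4  -9  -7  -9  -9  -8  -9 -10  -8  -7  -7  -8
175 163 165 164 147  97  19  18  25  71 129 140 163 164 164 162 162 164 162 152 151 135 134  |   -5 -10 -10  -8  -5   2   1   0  -3  -7  -9 -10  -9 -10 -11 -10 -10 -10  -9  -8  -7  -8
det +y bot [320.9 169.6]
det -y bot [317.2 165.7]
lamp +y bot [331.2 163.5]
det+y top [322.5 158.8]
mark [323.1 171.8]
```

The measured edges agree with prediction to about 1 mm: the left edge is off +0.2 px and the lamp-side edge +0.3 px. The cell is clear of everything, so I hand in.

```bash
python3 -c "
from cell import *
print(sign_off())"
```

```text
the job is handed in; nothing more can be done
None
```

The job is handed in with no verdict shown: the smallest slit bar is seated in both notches, with its slit centred to about 1 mm, and the long cell is held upright by its frosted faces over the mark, within about 1–2 mm, at 12.5 s.

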